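# Lay out the sick-day tray

### The job

Get the sick-day tray ready. Lay the flat medicine box crosswise in the very middle of the wooden tray, between the two coasters, with its long sides parallel to the tray's short ends, and lay the biscuit packet flat on top of it, centred and lengthwise along the box; stand the amber dropper bottle upright in the middle of the round cork coaster and the green-lidded jar upright in the middle of the square white coaster. Leave the striped mug and the red-capped spice jar where they are.

Things in the scene. Friction and masses are not known exactly. Their poses are not given: they have to be found in the camera images.
- tray: Low dark-brown wooden tray, 215 x 335 mm, fixed, turned up to 10 degrees. Origin: centre of its underside; x along its short side, roughly away from the robot; y along its long side, roughly to the left; z up. Inner floor 6 mm above the origin; rim 17 mm high, 11 mm wide. Two coasters are fixed on its floor, 105 mm either side of its centre along y; which is on which side varies.
- cork_coaster: Round brown cork coaster, 78 mm diameter, 4 mm thick, fixed on the tray's floor near one end. Origin: centre of its underside; its top is 4 mm higher.
- white_coaster: Square white ceramic coaster, 76 x 76 mm, 4 mm thick, fixed on the tray's floor near the other end. Origin: centre of its underside; its top is 4 mm higher. Its sides are parallel to the tray's.
- flat_box: Flat closed medicine box, white and pale blue-green, 64 mm (x) x 127 mm (y) x 20 mm high (z; what lies on it rests 19 mm above its origin), 0.06 to 0.11 kg, lying flat on the worktop. Origin: centre of its underside, z up. Grip it across its 64 mm width. Like the other things to move it starts in front of the microwave, whose face stands at x = 0.58 m, right side at y = -0.09 m, top at z = 0.26 m.
- biscuit: Stiff flow-wrapped biscuit packet, cream and orange film with green ends, 66 mm (x) x 140 mm (y) x 14 mm high (z), 0.06 kg, lying flat on the worktop; behaves as one rigid bar. Origin: centre of its underside, z up. Grip it across its 66 mm width.
- dropper_bottle: Amber glass dropper bottle with a black rubber top, standing upright, 102 mm high. Body 33 mm in diameter up to 60 mm high, collar 24 mm in diameter from 66 to 76 mm, narrow rubber top above: grip the body 40 to 65 mm up. Origin: centre of its underside, z up. 0.07 kg.
- green_jar: Tall round jar of brown granules with a green lid, standing upright, 50 mm diameter, 140 mm high, 0.23 to 0.44 kg. Body 48 mm in diameter up to 124 mm, lid 50 mm above that; grip it near the top. Origin: centre of its underside, z up.
- striped_mug: White mug with red stripes, 83 mm diameter with handle, 101 mm high, at the back beside the coffee maker. Bystander: leave it alone. Origin: centre of its underside.
- red_spice: Spice jar with a red cap, 45 mm diameter, 109 mm high, at the back, left of the coffee maker. Bystander: leave it alone. Origin: centre of its underside.
There are look-alikes about, which are no part of the job. Leave any purple look-alike of the dropper_bottle alone.

How it is judged:
At the end, for the whole second after the job is handed in: Box flat on the tray floor, centre within 15 mm of the tray's along each side, crosswise within 10 deg; packet flat on the box within 15 mm and 10 deg; bottle upright on the cork, jar upright on the white coaster, each within 15 mm of its centre; all at rest (x of flat_box in the frame of tray between -0.015 and 0.015 m and y of flat_box in the frame of tray between -0.015 and 0.015 m and z of flat_box in the frame of tray between 0.001 and 0.011 m and angle between the y axis of flat_box and the x axis of tray, either way round below 0.18 rad and horizontal distance between biscuit and flat_box below 0.015 m and z of biscuit in the frame of flat_box between 0.0145 and 0.0245 m and angle between the y axis of biscuit and the y axis of flat_box, either way round below 0.18 rad and horizontal distance between dropper_bottle and cork_coaster below 0.015 m and z of dropper_bottle in the frame of cork_coaster between 0 and 0.008 m and horizontal distance between green_jar and white_coaster below 0.015 m and z of green_jar in the frame of white_coaster between 0 and 0.008 m and linear speed of each of flat_box, biscuit, dropper_bottle, green_jar below 0.02 m/s and angle between each of flat_box, biscuit, dropper_bottle, green_jar's own z axis and vertical below 0.1 rad); the robot touches nothing.
It fails at once if the striped mug is moved more than 20 mm or tipped (distance of striped_mug from where it was at the start of the episode above 0.02 m or angle between striped_mug's own z axis and vertical above 0.3 rad).
It fails at once if the red-capped spice jar is moved more than 20 mm or tipped (distance of red_spice from where it was at the start of the episode above 0.02 m or angle between red_spice's own z axis and vertical above 0.3 rad).
It also fails if it takes over 134 s, if anything falls off the work surface, if the arm or the gripper's body presses on something with over 40 N, if the wrist force passes 120 N, or if a joint passes its speed limit or range.

### The arm

A 6-joint arm with a two-finger parallel gripper is mounted at the origin on a cart in front of the work surface, level with it; the furniture and walls round the work are solid. World frame = base frame: x ahead of the robot, y to its left, z up, the work surface at z = 0. Lengths are in m, angles in rad, forces in N, time in s.
With the tool pointing down it reaches from about 0.375 to 0.9 m from the base axis. Payload 3.1 kg.
Tool frame: the origin (TCP) lies midway between the tips of the shut fingers; the grasp point (between the pads) lies manip.hold_point_z behind it (manip.hold_point_z is the distance from the TCP to the grasp point, in m); z points along the fingers, y is the direction in which the jaws open and shut (so a half turn about z gives the same grasp; the last joint's range is limited). The gripper opens to 85 mm and grips with 20 to 120 N. Pads are 22 mm wide; open, the fingers measure 114 mm over their backs; the gripper's body (76 mm by 85 mm) begins 54 mm behind the grasp point. The pads swing forward as they close: fully open they stand 13 mm farther back than shut.
Start: joints at [-1.321, 0.527, 1.433, -0, 1.181, -0.178], TCP at [0.259, -0.569, 0.231] pointing down, gripper open.
Joint ranges: [-3.08, 3.08], [-0.75, 2.2], [0.22, 2.44], [-1.43, 4.57], [0, 2.65], [-2.85, 2.85]. Speed limits (rad/s): [2.79, 2.79, 3.14, 3.14, 3.14, 3.14].

### API

Orientations are given as a unit quaternion [x, y, z, w].
In Python, from station import manip, snapshot, workorder, models gives the robot as it stands.
- The arm moves only by the tool jog_arm, never from a script. Its argument "commands" is a list of rows, each a list of 5 numbers: the opening in per cent of the stroke, from 0 (shut) to 100 (fully open), then the shift along the world's x, y, z in cm, then the turn about the world's z in rad. A call has 1 to 8 rows; each row shifts and turns the pose as measured when the row begins; what a row does not reach is not made up. A row lasts 1/12 s, in which the tool goes at most 41.7 mm and 7.16 degrees, less where a joint would pass 70% of its speed; a pose out of reach is approached as far as the arm can. A call with a gripper value outside its range is refused whole. The fingers move at their own pace and stop on an object; "squeeze" is the grip in N (left out, the last holds). Time passes only in rows, so rows that do not move let the fingers close. It gives the time, the measured TCP pose, the force and the opening at its end, in the units of the state.
- manip.sense(): the state, without advancing time (a new reading comes with each control period).
- snapshot(name): name is "side" or "top"; returns a dict with "image" (384x512x3 uint8, red, green, blue), "intrinsics" (3x3 intrinsics, pixels), "extrinsics" (4x4, takes a point from camera to world coordinates). Camera axes: x right, y down, z forward; pixel columns grow to the right and rows downward; lengths in m; the calibration is good to about 2 mm. A picture is of the moment at which its call begins. There is no depth.
- workorder.sign_off(): hands the job in, once; it reports no verdict.
Trained networks look in a picture, given as the dict that the camera call returned (one of the last four; its "shot" number tells which), for a name from the list of things; names that differ only in an ending like _2 or _b are one class to them, and where a whole thing is asked for, a point or a joint stands for the part that bears it (a point fixed in the world has none). Each returns a list of dicts, best first, with "score" (0 to 1); they miss things now and then, are a little off and sometimes report something else, mostly with a low value. They report only what shows in the picture. A call takes as long as a camera call. They do not tell look-alikes from the thing itself.
- models.find_in(picture, name): "centre" ([x, y, z] in m, in world coordinates, good to about 4 mm: the middle of the surface that is visible of it).
- models.pinpoint(picture, name): "centre" ([x, y, z] in m, in world coordinates, good to about 4 mm: a listed point, or the origin of a listed thing).
The state is a dict: "t": time; "q": joint angles; "qd": joint speeds; "tau": joint torques, N m; "tcp_pos": TCP position; "tool_rot": TCP orientation; "force": force on the tool from outside, world axes, zero at the start; "ft_torque": the same for the moment, N m; "finger_gap": opening from 0.0 (shut) to 1.0 (fully open).
Only numpy, scipy, OpenCV 4.12 (cv2) and the standard library are available. Lean on these libraries where they do the work, as an engineer would, in place of code of your own. Each camera call takes 0.05 s, during which the arm holds its last target. There are 200 camera calls.

## Working session

There is one attempt and no reset: what is moved stays moved. The work goes in short steps, Python scripts to look and compute and a tool call to move; the robot and the scene stay as the last step left them, time stands still between calls to the robot, and variables do not carry over. Pictures are saved under pics/ and viewed, about 12 in all and at most 16, crops included, and the job is handed in when it is done.

Besides the shell and the picture viewer there is one more tool, called after "Emit:" as a command line: name --pt "numbers of a row" for each row, then --argument value for the rest. jog_arm: Moves the arm, as the interface text tells. Its arguments: {"type":"object","properties":{"commands":{"type":"array","items":{"type":"array","items":{"type":"number"}}},"squeeze":{"type":"number"}},"required":["commands"]}

```bash
mkdir -p pics; ls; cat > h.py <<'E'
import numpy as np, cv2
from station import manip, snapshot, workorder, models
def save(p,n,crop=None,s=1):
    im=p["image"][:,:,::-1]
    if crop: r0,r1,c0,c1=crop; im=im[r0:r1,c0:c1]
    cv2.imwrite(f"pics/{n}.png",cv2.resize(im,None,fx=s,fy=s,interpolation=cv2.INTER_CUBIC))
def ray(p,u,v,z):
    K=p["intrinsics"];T=p["extrinsics"]
    d=T[:3,:3]@np.linalg.solve(K,[u,v,1]);o=T[:3,3]
    return o+d*(z-o[2])/d[2]
def proj(p,X):
    T=p["extrinsics"];c=T[:3,:3].T@(np.array(X)-T[:3,3]);q=p["intrinsics"]@c
    return q[:2]/q[2]
E
python3 - <<'E'
from h import *
print(manip.sense(), manip.hold_point_z)
for n in("top","side"):
    p=snapshot(n); save(p,n+"0",s=1.5); print(n,p["extrinsics"][:3,3].round(3),p["extrinsics"][:3,:3].round(2).tolist(),p["intrinsics"][0])
    for o in "tray cork_coaster white_coaster flat_box biscuit dropper_bottle green_jar striped_mug red_spice".split():
        print(o,[(np.round(d["centre"],3).tolist(),round(d["score"],2),proj(p,d["centre"]).round().tolist()) for d in models.pinpoint(p,o)][:3])
E
```

```text
pics
{'t': 0.0, 'q': array([-1.32150370e+00,  5.28468347e-01,  1.43394025e+00,  4.22756264e-06,
        1.18141265e+00, -1.78492984e-01]), 'qd': array([ 1.22162214e-04,  1.27234193e-03,  7.93865472e-05, -3.07094973e-04,
        6.34427394e-04,  1.86855015e-03]), 'tau': array([-7.57846283e-04, -4.42355275e+01, -1.78021842e+01, -3.17891836e-04,
        8.49585427e-03, -8.38104029e-06]), 'tcp_pos': array([ 0.25913187, -0.56793556,  0.23032023]), 'tool_rot': array([ 9.77211577e-01,  2.12264675e-01, -3.74842387e-05, -1.11366790e-03]), 'force': array([0.86522928, 0.82848069, 0.08923845]), 'ft_torque': array([ 0.02577026, -0.03848489,  0.03574996]), 'finger_gap': 1.0003667097807611} 0.0187
top [ 0.385 -0.021  1.017] [[0.01, -0.98, 0.19], [-1.0, -0.01, -0.03], [0.03, -0.19, -0.98]] [351.48500701   0.         254.55095181]
tray [([0.486, -0.327, -0.002], 0.96, [350.0, 222.0])]
cork_coaster [([0.474, -0.43, 0.008], 0.7, [387.0, 227.0])]
white_coaster [([0.498, -0.23, 0.006], 0.72, [317.0, 218.0])]
flat_box [([0.486, -0.328, -0.0], 0.6, [351.0, 223.0]), ([0.426, -0.017, -0.002], 0.56, [244.0, 2
[... 601 characters left out ...]
442   0.         250.17312752]
tray [([0.479, -0.332, -0.001], 0.91, [206.0, 284.0])]
cork_coaster [([0.467, -0.434, 0.002], 0.8, [200.0, 315.0]), ([0.424, 0.111, 0.0], 0.28, [189.0, 187.0]), ([0.501, -0.224, 0.005], 0.23, [214.0, 253.0])]
white_coaster [([0.5, -0.224, 0.006], 0.92, [213.0, 253.0])]
flat_box [([0.43, -0.012, -0.001], 0.72, [190.0, 209.0]), ([0.497, -0.224, 0.005], 0.47, [212.0, 253.0])]
biscuit [([0.433, 0.238, 0.001], 0.57, [193.0, 167.0])]
dropper_bottle [([0.508, -0.095, 0.001], 0.6, [216.0, 225.0]), ([0.42, 0.112, 0.002], 0.55, [188.0, 186.0])]
green_jar [([0.464, 0.363, -0.0], 0.88, [202.0, 149.0])]
striped_mug []
red_spice [([0.739, -0.248, 0.0], 0.82, [302.0, 257.0])]
```

```bash
true
```

```text
(no output)
```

View pics/top0.png

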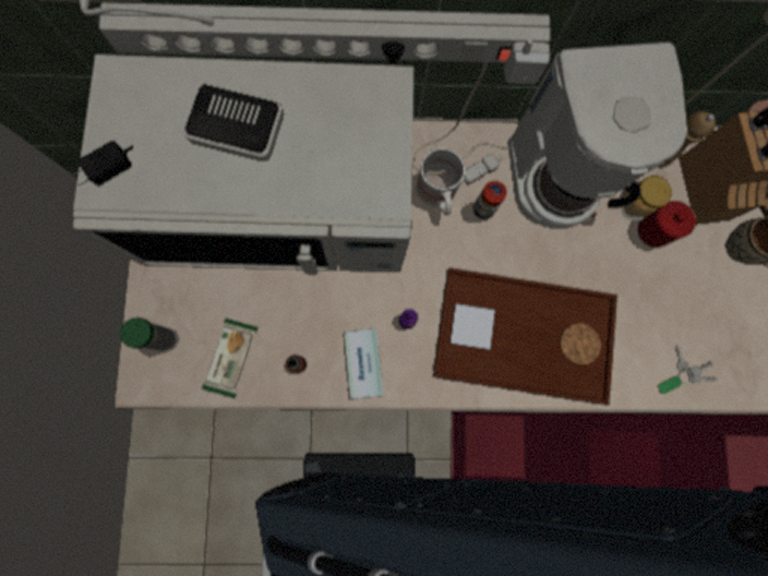

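View pics/side0.png

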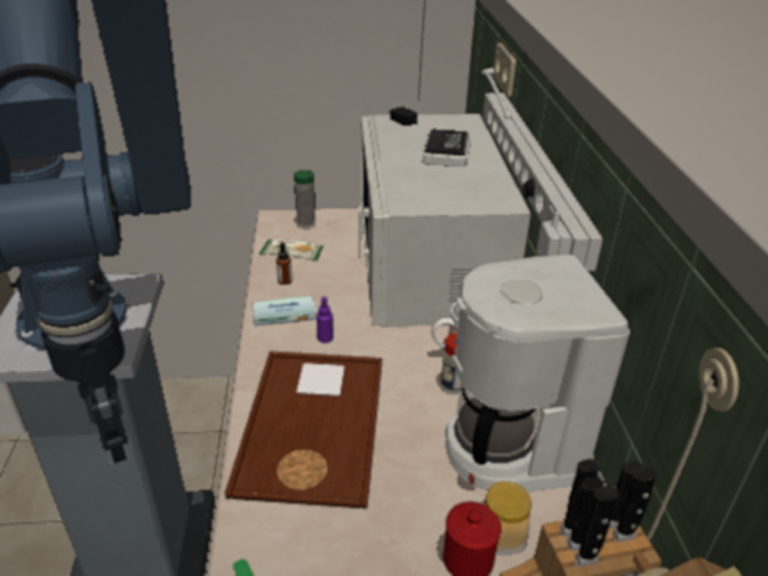

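Top (×1.5 pixels): tray centre ~(525,335), white coaster (472,326), cork (581,343), box (363,364), purple decoy (407,320), amber bottle (295,364), biscuit (230,357) and jar (140,333). This agrees with the networks. Next I refine the angles by segmentation on rectified planes.

```bash
cat >> h.py <<'E'
S=1000.
def rect(p,z,x0=.33,x1=.67,y0=-.55,y1=.45):
    # image with col=(x-x0)*S,row=(y-y0)*S
    w=[(x0,y0),(x1,y0),(x1,y1),(x0,y1)]
    src=np.float32([proj(p,(a,b,z)) for a,b in w]);dst=np.float32([((a-x0)*S,(b-y0)*S) for a,b in w])
    return cv2.warpPerspective(p["image"],cv2.getPerspectiveTransform(src,dst),(int((x1-x0)*S),int((y1-y0)*S)))
def blob(p,z,c,r,test,x0=.33,y0=-.55):
    im=rect(p,z).astype(int);m=test(im).astype(np.uint8)
    k=np.zeros_like(m);cv2.circle(k,(int((c[0]-x0)*S),int((c[1]-y0)*S)),int(r*S),1,-1);m*=k
    m=cv2.morphologyEx(m,cv2.MORPH_CLOSE,np.ones((9,9)));m=cv2.morphologyEx(m,cv2.MORPH_OPEN,np.ones((7,7)))
    cs=cv2.findContours(m,cv2.RETR_EXTERNAL,cv2.CHAIN_APPROX_NONE)[0]
    q=max(cs,key=cv2.contourArea);(cx,cy),(w,h),a=cv2.minAreaRect(q)
    if w>h: a+=90;w,h=h,w   # h long; direction of the long side
    # a: angle of short side; long side direction = a+90 in (x,y)
    yaw=(a+90)%180
    return dict(c=(round(cx/S+x0,4),round(cy/S+y0,4)),wh=(round(w),round(h)),long_from_x=round(yaw,1))
E
python3 - <<'E'
from h import *
p=snapshot("top")
def R(i):return i[...,0]
def G(i):return i[...,1]
def B(i):return i[...,2]
im=rect(p,0).astype(int)
for n,c in dict(table=(.43,.03),box=(.43,-.03),bis=(.4,.24),tray=(.486,-.33),white=(.5,-.225),cork=(.47,-.432)).items():
    print(n,im[int((c[1]+.55)*1000),int((c[0]-.33)*1000)])
print('tray',blob(p,.017,(.483,-.33),.24,lambda i:(R(i)<110)&(R(i)-B(i)>25)))
print('white',blob(p,.010,(.5,-.226),.06,lambda i:(R(i)>120)&(abs(R(i)-B(i))<45)))
print('cork',blob(p,.010,(.47,-.432),.06,lambda i:(G(i)>70)))
print('box',blob(p,.020,(.43,-.015),.09,lambda i:(B(i)-R(i)>-8)))
print('bis',blob(p,.012,(.433,.239),.09,lambda i:(G(i)-R(i)>-14)))
E
```

```text
table [147 137 124]
box [142 155 155]
bis [ 94 107  85]
tray [63 29 17]
white [159 160 164]
cork [125  91  62]
tray {'c': (0.4832, -0.3242), 'wh': (215, 334), 'long_from_x': 81.6}
white {'c': (0.4989, -0.221), 'wh': (76, 76), 'long_from_x': 171.9}
cork {'c': (0.468, -0.4285), 'wh': (73, 74), 'long_from_x': 45.0}
box {'c': (0.4257, -0.0113), 'wh': (64, 126), 'long_from_x': 6.8}
bis {'c': (0.432, 0.239), 'wh': (178, 178), 'long_from_x': 0.0}
```

```bash
python3 - <<'E'
from h import *
p=snapshot("top")
def R(i):return i[...,0]
def G(i):return i[...,1]
def B(i):return i[...,2]
im=rect(p,.012).astype(int)
for y in (.17,.2,.24,.3): print(y,im[int((y+.55)*1000),[60,80,100,120,150,180]].tolist())
m=((R(im)+G(im)+B(im))); cv2.imwrite("pics/r.png",cv2.resize(im[580:990,:].astype(np.uint8)[:,:,::-1],None,fx=1.4,fy=1.4))
for z,c,t in((.14,(.467,.3625),lambda i:(G(i)-R(i)>10)),(.100,(.425,.109),lambda i:(R(i)+G(i)+B(i)<130)),(.06,(.425,.109),lambda i:(G(i)<90))):
    try: print(z,blob(p,z,c,.06,t))
    except Exception as e: print(e)
s=manip.sense();print(s["tcp_pos"],s["tool_rot"])
E
```

```text
0.17 [[139, 127, 116], [141, 127, 113], [142, 130, 117], [143, 131, 118], [144, 131, 121], [140, 127, 115]]
0.2 [[139, 127, 114], [140, 130, 117], [142, 130, 119], [143, 130, 118], [128, 123, 108], [144, 132, 120]]
0.24 [[137, 132, 117], [81, 90, 69], [137, 132, 116], [148, 119, 78], [149, 137, 104], [137, 130, 117]]
0.3 [[136, 123, 113], [136, 123, 111], [141, 129, 118], [141, 129, 119], [138, 128, 115], [138, 127, 116]]
0.14 {'c': (0.467, 0.3605), 'wh': (46, 53), 'long_from_x': 90.0}
0.1 {'c': (0.4195, 0.1025), 'wh': (23, 31), 'long_from_x': 90.0}
0.06 {'c': (0.4215, 0.1085), 'wh': (33, 39), 'long_from_x': 90.0}
[ 0.2592979  -0.56862611  0.231317  ] [ 9.77210169e-01  2.12274079e-01 -4.78362057e-06 -2.51429164e-05]
```

View pics/r.png

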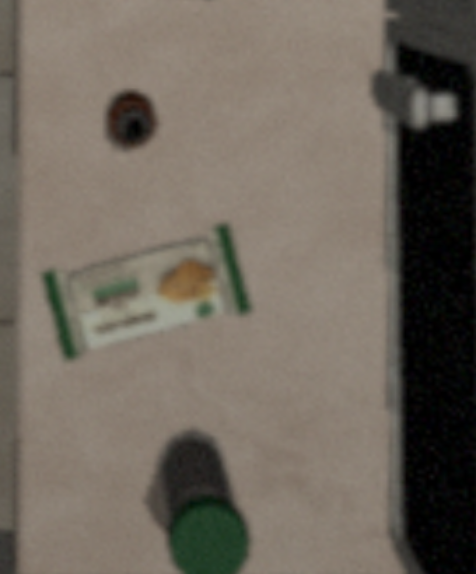

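Rectified view (1.4 px/mm, column = x, row = y): biscuit corners (45,272), (74,357), (222,226) and (249,311) give centre (.435,.238) with the long side at -14.6° from x. Jar lid (208,538) gives (.467,.360), and bottle top (133,122) gives (.422,.107).
Start with the box: (.426,-.011), long side +6.8°.

Emit:
jog_arm --pt "100 1.1 3.8 0 -0.1" --pt "100 1.1 3.8 0 -0.1" --pt "100 1.1 3.8 0 -0.1" --pt "100 1.1 3.8 0 0" --pt "100 1.1 3.8 0 0" --pt "100 1.1 3.8 0 0" --pt "100 1.1 3.8 0 0" --pt "100 1.1 3.8 0 0" --squeeze 40

```text
t: 1.77
tcp_pos: [0.3464, -0.2643, 0.2316]
tool_rot: [0.999, 0.049, 0.001, 0.006]
force: [1.1, -0.0, 0.3]
finger_gap: 0.999
```

Emit:
jog_arm --pt "100 1.2 3.7 0 0.02" --pt "100 1.2 3.7 0 0" --pt "100 1.2 3.7 0 0" --pt "100 1.2 3.7 0 0" --pt "100 1.2 3.7 0 0" --pt "100 1.1 3.7 0 0" --pt "100 0.9 3.0 0 0" --pt "100 0 0 0 0"

```text
t: 2.43
tcp_pos: [0.4293, 0.0056, 0.2345]
tool_rot: [0.998, 0.061, 0.005, 0.007]
force: [-0.2, -0.3, -0.5]
finger_gap: 0.999
```

Emit:
jog_arm --pt "100 -0.3 -1.6 -1.0 0" --pt "100 0 0 -3.5 0" --pt "100 0 0 -3.5 0" --pt "100 0 0 -3.5 0" --pt "100 0 0 -3.5 0" --pt "100 0 0 -2.0 0" --pt "100 0 0 0 0" --pt "100 0 0 0 0"

```text
t: 3.1
tcp_pos: [0.433, -0.0131, 0.063]
tool_rot: [0.998, 0.066, 0.014, 0.011]
force: [0.3, -0.2, 1.0]
finger_gap: 1.005
```

Emit:
jog_arm --pt "100 -0.7 0.2 -1.0 0" --pt "100 0 0 -1.2 0" --pt "100 0 0 -1.2 0" --pt "100 0 0 -1.2 0" --pt "100 0 0 -1.2 0" --pt "100 0 0 0 0" --pt "100 0 0 0 0"

```text
t: 3.68
tcp_pos: [0.435, -0.0162, 0.0127]
tool_rot: [0.997, 0.065, 0.025, 0.016]
force: [0.3, 0.4, -0.1]
finger_gap: 0.998
```

```bash
python3 - <<'E'
from h import *
from scipy.spatial.transform import Rotation as r
s=manip.sense();print(s["tcp_pos"],s["q"].round(3),r.from_quat(s["tool_rot"]).as_matrix().round(3).tolist(),s["force"])
p=snapshot("side");save(p,"s1",(130,280,80,300),3)
E
```

```text
[ 0.43495123 -0.01621342  0.01273735] [-0.287  0.719  2.096 -0.046  0.269  1.198] [[0.99, 0.129, 0.052], [0.131, -0.991, -0.028], [0.048, 0.034, -0.998]] [ 0.3139756   0.38841169 -0.0844002 ]
```

View pics/s1.png

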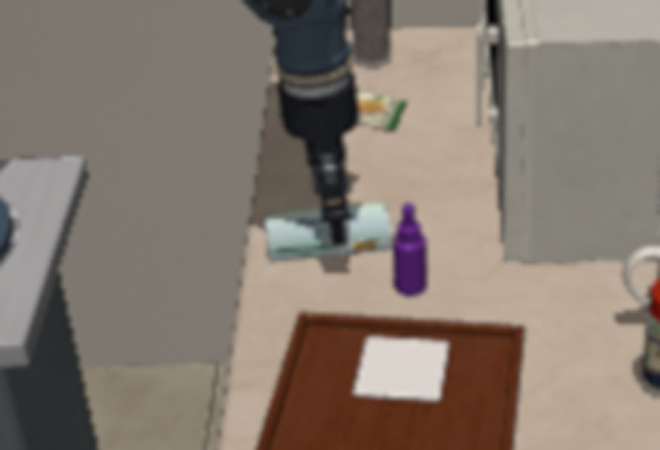

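Emit:
jog_arm --pt "100 0 0.5 0 -0.01" --pt "100 0 0 0 0" --pt "100 -0.2 0 -0.6 0" --pt "100 -0.2 0 -0.6 0" --pt "100 -0.2 0 -0.4 0" --pt "100 0 0 0 0"

```text
t: 4.23
tcp_pos: [0.4325, -0.0129, 0.0009]
tool_rot: [0.998, 0.06, 0.03, 0.018]
force: [-0.3, -0.2, 0.4]
finger_gap: 1.002
```

Emit:
jog_arm --pt "100 0 0.1 -0.4 0" --pt "0 0 0 0 0" --pt "0 0 0 0 0" --pt "0 0 0 0 0" --pt "0 0 0 0 0" --pt "0 0 0 0 0" --pt "0 0 0 0 0"

```text
t: 4.82
tcp_pos: [0.4317, -0.0119, -0.0038]
tool_rot: [0.998, 0.06, 0.03, 0.018]
force: [-1.0, -0.7, 0.1]
finger_gap: 0.738
```

Emit:
jog_arm --pt "0 0 0 1.5 0" --pt "0 0 0 3 0" --pt "0 0 0 3 0" --pt "0 0 0 3 0" --pt "0 0 0 3 0" --pt "0 0 0 2.5 0" --pt "0 0 -1 0 0" --pt "0 0 0 0 0"

```text
t: 5.48
tcp_pos: [0.4289, -0.0211, 0.1611]
tool_rot: [0.998, 0.061, 0.026, 0.016]
force: [0.1, 0.4, -2.0]
finger_gap: 0.731
```

Emit:
jog_arm --pt "0 0.3 -3.0 0 -0.05" --pt "0 0.7 -3.8 0 -0.07" --pt "0 0.7 -3.8 0 -0.07" --pt "0 0.7 -3.8 0 -0.08" --pt "0 0.7 -3.8 0 0" --pt "0 0.7 -3.8 0 0" --pt "0 0.7 -3.8 0 0" --pt "0 0.7 -3.0 0 0"

```text
t: 6.15
tcp_pos: [0.4727, -0.3086, 0.1546]
tool_rot: [0.997, -0.077, 0.016, 0.012]
force: [0.2, 0.5, -1.3]
finger_gap: 0.739
```

Emit:
jog_arm --pt "0 0 0 0 0" --pt "0 0 0 0 0"

```text
t: 6.32
tcp_pos: [0.4739, -0.3161, 0.1521]
tool_rot: [0.997, -0.081, 0.016, 0.014]
force: [0.4, 1.0, -1.3]
finger_gap: 0.74
```

```bash
cat >> h.py <<'E'
from scipy.spatial.transform import Rotation as Ro
def st(tx=None,ty=None):
    s=manip.sense();M=Ro.from_quat(s["tool_rot"]).as_matrix()
    print("t",round(s["t"],1),"tcp",s["tcp_pos"].round(4),"yaw",round(np.degrees(np.arctan2(M[1,0],M[0,0])),1),"toolz",M[:,2].round(3),"hold",(s["tcp_pos"]-manip.hold_point_z*M[:,2]).round(4),"q",s["q"].round(2),"F",s["force"].round(1),"gap",round(s["finger_gap"],3))
R=lambda i:i[...,0]
G=lambda i:i[...,1]
B=lambda i:i[...,2]
E
python3 - <<'E'
from h import *
st()
E
```

```text
t 6.3 tcp [ 0.4739 -0.3161  0.1521] yaw -9.2 toolz [ 0.031 -0.03  -0.999] hold [ 0.4733 -0.3156  0.1708] q [-0.78  0.54  1.68  0.    0.87  0.95] F [ 0.4  1.  -1.3] gap 0.74
```

Emit:
jog_arm --pt "0 1.5 -0.9 -1 0.015" --pt "0 0 0 -2.5 0" --pt "0 0 0 -2.5 0" --pt "0 0 0 -2.5 0" --pt "0 0 0 -2.0 0" --pt "0 0 0 0 0" --pt "0 0 0 0 0"

```text
t: 6.9
tcp_pos: [0.4856, -0.3149, 0.0385]
tool_rot: [0.997, -0.072, 0.011, 0.008]
force: [0.4, -0.1, -0.9]
finger_gap: 0.739
```

```bash
python3 - <<'E'
from h import *
st()
p=snapshot("top");save(p,"t2",(160,300,270,430),4)
print('box',blob(p,.06,(.48,-.325),.1,lambda i:(R(i)>80)&(B(i)-R(i)>-8)))
st()
E
```

```text
t 6.9 tcp [ 0.4856 -0.3149  0.0385] yaw -8.2 toolz [ 0.022 -0.019 -1.   ] hold [ 0.4852 -0.3145  0.0572] q [-0.77  0.74  1.71  0.    0.67  0.94] F [ 0.4 -0.1 -0.9] gap 0.739
box {'c': (0.556, -0.373), 'wh': (6, 10), 'long_from_x': 0.0}
t 7.0 tcp [ 0.4853 -0.3145  0.0386] yaw -8.2 toolz [ 0.021 -0.018 -1.   ] hold [ 0.4849 -0.3141  0.0573] q [-0.77  0.74  1.71  0.    0.67  0.94] F [ 0.   1.9 -0.9] gap 0.735
```

View pics/t2.png

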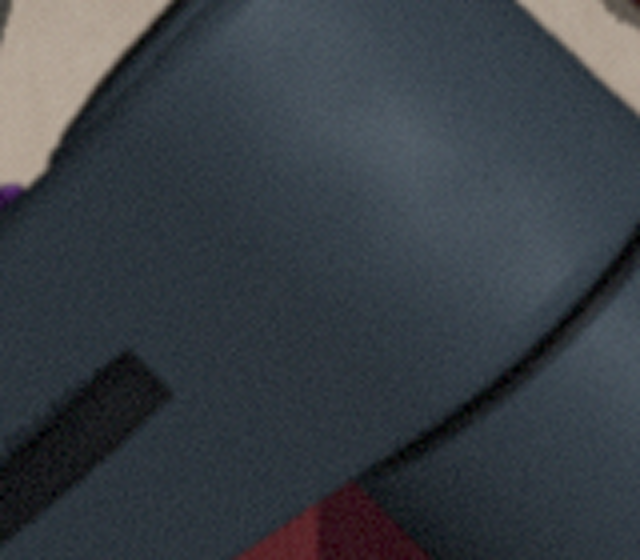

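The arm hides everything from the top camera, so I place by kinematics and check once it is clear.

Emit:
jog_arm --pt "0 0.3 -1.1 0 0" --pt "0 0 0 -1.2 0" --pt "0 0 0 -1.0 0" --pt "0 0 0 -0.7 0" --pt "0 0 0 0 0" --pt "0 0 0 0 0"

```text
t: 7.45
tcp_pos: [0.4913, -0.3282, 0.0116]
tool_rot: [0.997, -0.071, 0.015, 0.011]
force: [0.0, -0.4, -1.3]
finger_gap: 0.736
```

Emit:
jog_arm --pt "0 -0.2 0.2 0 0" --pt "0 0 0 -0.4 0" --pt "0 0 0 -0.3 0" --pt "0 0 0 -0.2 0" --pt "0 0 0 0 0"

```text
t: 7.87
tcp_pos: [0.4892, -0.3263, 0.0032]
tool_rot: [0.997, -0.071, 0.015, 0.012]
force: [-0.8, 0.6, 2.5]
finger_gap: 0.739
```

Emit:
jog_arm --pt "100 0 0 0 0" --pt "100 0 0 0 0" --pt "100 0 0 0 0" --pt "100 0 0 0 0" --pt "100 0 0 1 0" --pt "100 0 0 3 0" --pt "100 0 0 4 0" --pt "100 0 0 4 0"

```text
t: 8.53
tcp_pos: [0.4844, -0.3217, 0.1195]
tool_rot: [0.997, -0.072, 0.008, 0.005]
force: [-0.2, -0.4, -0.3]
finger_gap: 0.997
```

Emit:
jog_arm --pt "100 -0.4 3.8 1.5 0" --pt "100 -0.4 3.8 1.5 0" --pt "100 -0.4 3.8 1 0" --pt "100 -0.4 3.8 0 0" --pt "100 -0.4 3.8 0 0" --pt "100 -0.4 3.8 0 0" --pt "100 -0.4 3.8 0 0" --pt "100 -0.4 3.8 0 0"

```text
t: 9.2
tcp_pos: [0.4593, -0.0225, 0.1797]
tool_rot: [0.996, -0.079, 0.026, 0.017]
force: [0.5, 0.8, -0.4]
finger_gap: 0.999
```

```bash
python3 - <<'E'
from h import *
st()
p=snapshot("top");save(p,"t3",None,1.5)
print('box',blob(p,.026,(.483,-.325),.09,lambda i:(R(i)>80)&(B(i)-R(i)>-8)))
E
```

```text
t 9.2 tcp [ 0.4593 -0.0225  0.1797] yaw -9.0 toolz [ 0.05  -0.038 -0.998] hold [ 0.4584 -0.0218  0.1983] q [-0.28  0.37  1.93 -0.03  0.78  1.47] F [ 0.5  0.8 -0.4] gap 0.999
box {'c': (0.4829, -0.3227), 'wh': (64, 128), 'long_from_x': 171.9}
```

View pics/t3.png

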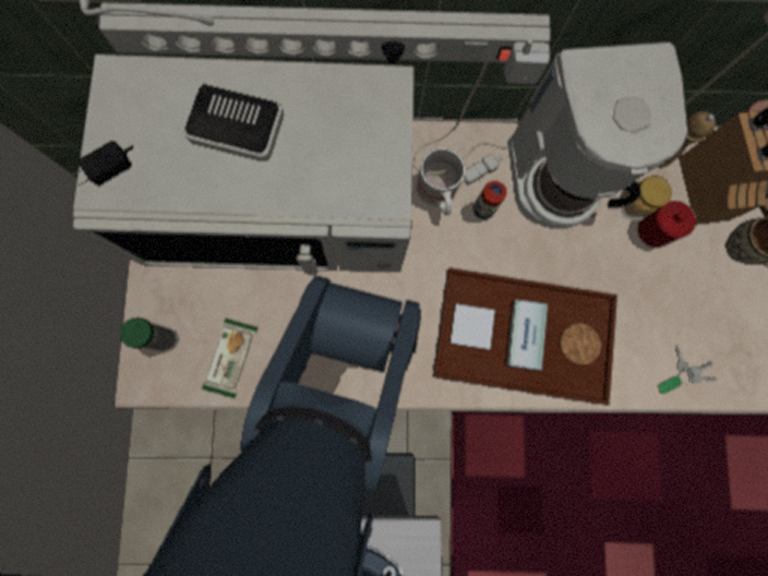

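Box is at (.4829,-.3227), within 2 mm and 0.5° of target. Now the biscuit.

Emit:
jog_arm --pt "100 -0.3 3.7 0 -0.05" --pt "100 -0.3 3.7 0 -0.05" --pt "100 -0.3 3.7 0 0" --pt "100 -0.3 3.7 0 0" --pt "100 -0.3 3.7 0 0" --pt "100 -0.3 3.7 0 0" --pt "100 -0.3 3.0 0 0" --pt "100 0 0 0 0"

```text
t: 9.92
tcp_pos: [0.435, 0.2443, 0.1861]
tool_rot: [0.991, -0.129, 0.029, 0.015]
force: [0.7, 0.1, -0.4]
finger_gap: 1.0
```

```bash
python3 - <<'E'
from h import *
st()
E
```

```text
t 9.9 tcp [0.435  0.2443 0.1861] yaw -14.7 toolz [ 0.055 -0.037 -0.998] hold [0.4339 0.245  0.2048] q [ 0.32  0.42  1.81 -0.07  0.87  2.19] F [ 0.7  0.1 -0.4] gap 1.0
```

Emit:
jog_arm --pt "100 0.2 -0.7 -1.0 0" --pt "100 0 0 -3 0" --pt "100 0 0 -3 0" --pt "100 0 0 -3 0" --pt "100 0 0 -3 0" --pt "100 0 0 -1.5 0" --pt "100 0 0 0 0"

```text
t: 10.5
tcp_pos: [0.4416, 0.2377, 0.0431]
tool_rot: [0.991, -0.125, 0.038, 0.012]
force: [0.2, -0.9, 0.1]
finger_gap: 1.001
```

```bash
python3 - <<'E'
from h import *
st()
E
```

```text
t 10.5 tcp [0.4416 0.2377 0.0431] yaw -14.3 toolz [ 0.071 -0.033 -0.997] hold [0.4403 0.2383 0.0618] q [ 0.3   0.68  1.92 -0.11  0.49  2.22] F [ 0.2 -0.9  0.1] gap 1.001
```

Emit:
jog_arm --pt "100 -0.5 0 -1.0 0" --pt "100 -0.2 0 -1.2 0" --pt "100 -0.2 0 -1.0 0" --pt "100 -0.1 0 -0.7 0" --pt "100 0 0 -0.5 0" --pt "100 0 0 0 0"

```text
t: 11.0
tcp_pos: [0.4359, 0.2351, 0.0023]
tool_rot: [0.991, -0.126, 0.041, 0.011]
force: [0.3, -0.1, -0.3]
finger_gap: 0.999
```

```bash
python3 - <<'E'
from h import *
st()
E
```

```text
t 11.0 tcp [0.4359 0.2351 0.0023] yaw -14.4 toolz [ 0.078 -0.033 -0.996] hold [0.4345 0.2357 0.021 ] q [ 0.3   0.76  1.95 -0.15  0.38  2.26] F [ 0.3 -0.1 -0.3] gap 0.999
```

Emit:
jog_arm --pt "100 0 0.25 -0.4 0" --pt "100 0 0 -0.4 0" --pt "0 0 0 0 0" --pt "0 0 0 0 0" --pt "0 0 0 0 0" --pt "0 0 0 0 0" --pt "0 0 0 0 0" --pt "0 0 0 0 0"

```text
t: 11.67
tcp_pos: [0.4386, 0.2384, -0.0029]
tool_rot: [0.991, -0.126, 0.044, 0.01]
force: [-0.5, -0.3, -0.9]
finger_gap: 0.744
```

```bash
python3 - <<'E'
from h import *
st()
E
```

```text
t 11.7 tcp [ 0.4386  0.2384 -0.0029] yaw -14.4 toolz [ 0.084 -0.031 -0.996] hold [0.437  0.239  0.0157] q [ 0.31  0.77  1.94 -0.16  0.36  2.27] F [-0.5 -0.3 -0.9] gap 0.744
```

Emit:
jog_arm --pt "0 0 0 1.5 0" --pt "0 0 0 3 0" --pt "0 0 0 3 0" --pt "0 0 0 3 0" --pt "0 0 0 3 0" --pt "0 0 0 3 0" --pt "0 0 0 1.5 0" --pt "0 0 0 0 0"

```text
t: 12.33
tcp_pos: [0.4349, 0.2373, 0.1822]
tool_rot: [0.991, -0.126, 0.04, 0.012]
force: [0.5, 0.4, -0.5]
finger_gap: 0.747
```

```bash
python3 - <<'E'
from h import *
st()
p=snapshot("side");save(p,"s4",(60,260,80,330),3)
E
```

```text
t 12.3 tcp [0.4349 0.2373 0.1822] yaw -14.4 toolz [ 0.076 -0.033 -0.997] hold [0.4335 0.2379 0.2009] q [ 0.31  0.41  1.84 -0.07  0.83  2.18] F [ 0.5  0.4 -0.5] gap 0.747
```

View pics/s4.png

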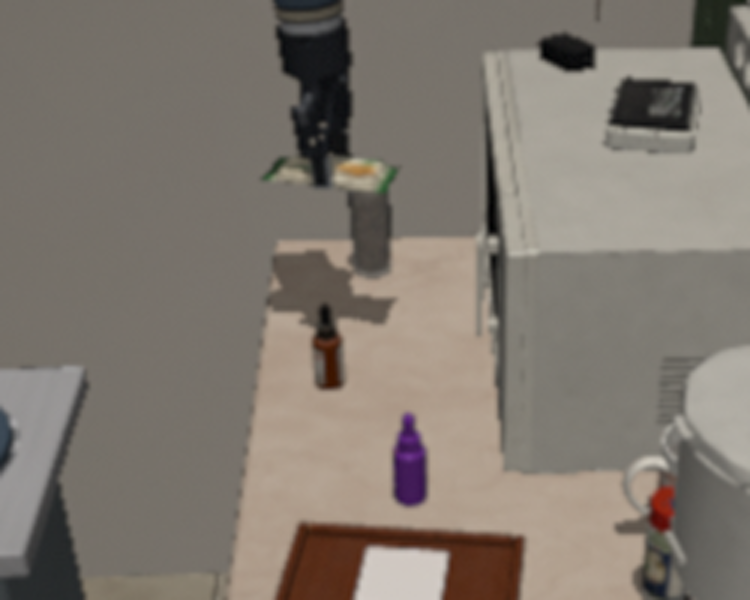

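Packet is firmly held and level. Carry it to the box.

Emit:
jog_arm --pt "0 0.3 -2.5 0 0.05" --pt "0 0.3 -3.8 0 0.05" --pt "0 0.3 -3.8 0 0.01" --pt "0 0.3 -3.8 0 0" --pt "0 0.3 -3.8 0 0" --pt "0 0.3 -3.8 0 0" --pt "0 0.3 -3.8 0 0" --pt "0 0.4 -3.8 0 0"

```text
t: 13.05
tcp_pos: [0.4511, -0.0571, 0.17]
tool_rot: [0.998, -0.06, 0.031, 0.007]
force: [0.9, 0.4, -0.7]
finger_gap: 0.748
```

Emit:
jog_arm --pt "0 0.3 -3.8 0 0" --pt "0 0.4 -3.8 0 0" --pt "0 0.4 -3.8 0 0" --pt "0 0.4 -3.8 0 0" --pt "0 0.4 -3.8 0 0" --pt "0 0.4 -3.8 0 0" --pt "0 0.4 -2.4 0 0" --pt "0 0 0 0 0"

```text
t: 13.72
tcp_pos: [0.4694, -0.3267, 0.153]
tool_rot: [0.998, -0.066, 0.021, 0.001]
force: [1.1, 0.1, 0.1]
finger_gap: 0.744
```

```bash
python3 - <<'E'
from h import *
st()
E
```

```text
t 13.7 tcp [ 0.4694 -0.3267  0.153 ] yaw -7.6 toolz [ 0.041 -0.006 -0.999] hold [ 0.4686 -0.3266  0.1717] q [-0.82  0.55  1.67  0.03  0.89  0.87] F [1.1 0.1 0.1] gap 0.744
```

Emit:
jog_arm --pt "0 1.6 0.4 -1 -0.01" --pt "0 0 0 -2.5 0" --pt "0 0 0 -2.5 0" --pt "0 0 0 -2.5 0" --pt "0 0 0 -0.8 0" --pt "0 0 0 0 0"

```text
t: 14.22
tcp_pos: [0.4803, -0.3191, 0.0463]
tool_rot: [0.997, -0.074, 0.014, -0.004]
force: [0.3, 0.6, -1.2]
finger_gap: 0.744
```

```bash
python3 - <<'E'
from h import *
st()
E
```

```text
t 14.2 tcp [ 0.4803 -0.3191  0.0463] yaw -8.6 toolz [ 0.029  0.006 -1.   ] hold [ 0.4798 -0.3192  0.0649] q [-0.79  0.73  1.7   0.04  0.7   0.9 ] F [ 0.3  0.6 -1.2] gap 0.744
```

Emit:
jog_arm --pt "0 0.5 -0.3 0 0" --pt "0 0 0 -0.8 0" --pt "0 0 0 -0.6 0" --pt "0 0 0 -0.4 0" --pt "0 0 0 0 0"

```text
t: 14.63
tcp_pos: [0.4863, -0.3214, 0.0279]
tool_rot: [0.997, -0.074, 0.014, -0.004]
force: [0.2, -0.5, -1.5]
finger_gap: 0.744
```

```bash
python3 - <<'E'
from h import *
st()
E
```

```text
t 14.6 tcp [ 0.4863 -0.3214  0.0279] yaw -8.5 toolz [ 0.029  0.005 -1.   ] hold [ 0.4858 -0.3215  0.0466] q [-0.79  0.76  1.69  0.04  0.67  0.9 ] F [ 0.2 -0.5 -1.5] gap 0.744
```

Emit:
jog_arm --pt "0 -0.2 0 -0.2 0" --pt "0 0 0 -0.2 0" --pt "0 0 0 -0.1 0" --pt "0 0 0 0 0"

```text
t: 14.97
tcp_pos: [0.4851, -0.3222, 0.0244]
tool_rot: [0.997, -0.074, 0.016, -0.003]
force: [0.2, 0.3, -0.2]
finger_gap: 0.746
```

Light contact (weight coming off). Release, rise and move toward the bottle.

Emit:
jog_arm --pt "100 0 0 0 0" --pt "100 0 0 0 0" --pt "100 0 0 0 0" --pt "100 0 0 0 0" --pt "100 0 0 1 0" --pt "100 0 0 3.5 0" --pt "100 0 0 4 0" --pt "100 0 0 4 0"

```text
t: 15.63
tcp_pos: [0.4799, -0.3179, 0.1464]
tool_rot: [0.997, -0.074, 0.008, -0.009]
force: [0.6, -0.9, -0.6]
finger_gap: 1.0
```

Emit:
jog_arm --pt "100 -0.3 3.8 1.5 0" --pt "100 -0.5 3.8 1.5 0" --pt "100 -0.5 3.8 1 0" --pt "100 -0.5 3.8 0 0" --pt "100 -0.5 3.8 0 0" --pt "100 -0.5 3.8 0 0" --pt "100 -0.5 3.8 0 0" --pt "100 -0.5 3.8 0 0"

```text
t: 16.3
tcp_pos: [0.4483, -0.0186, 0.207]
tool_rot: [0.996, -0.082, 0.027, 0.003]
force: [0.5, 1.4, 0.3]
finger_gap: 0.998
```

```bash
python3 - <<'E'
from h import *
st()
p=snapshot("top");save(p,"t5",(160,300,270,430),4)
print('bis',blob(p,.037,(.483,-.325),.09,lambda i:(G(i)>60)))
E
```

```text
t 16.3 tcp [ 0.4483 -0.0186  0.207 ] yaw -9.4 toolz [ 0.054 -0.011 -0.998] hold [ 0.4473 -0.0184  0.2257] q [-0.29  0.31  1.92  0.01  0.85  1.44] F [0.5 1.4 0.3] gap 0.998
bis {'c': (0.4811, -0.3194), 'wh': (67, 135), 'long_from_x': 171.7}
```

View pics/t5.png

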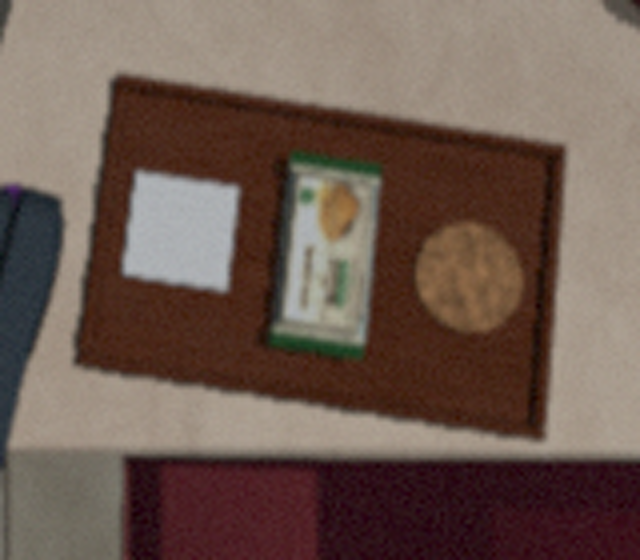

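Packet sits on the box, centred within ~4 mm and aligned. Next the bottle.

Emit:
jog_arm --pt "100 -0.5 3.2 0 0" --pt "100 -0.6 3.2 0 0" --pt "100 -0.7 3.2 0 0" --pt "100 -0.7 2.6 0 0" --pt "100 0 0 0 0" --pt "100 0 0 0 0"

```text
t: 16.85
tcp_pos: [0.4176, 0.1177, 0.2114]
tool_rot: [0.997, -0.076, 0.029, 0.001]
force: [0.2, -0.8, -0.8]
finger_gap: 0.999
```

```bash
python3 - <<'E'
from h import *
st()
E
```

```text
t 16.9 tcp [0.4176 0.1177 0.2114] yaw -8.8 toolz [ 0.057 -0.007 -0.998] hold [0.4166 0.1178 0.2301] q [ 0.02  0.28  1.95 -0.01  0.85  1.75] F [ 0.2 -0.8 -0.8] gap 0.999
```

Emit:
jog_arm --pt "100 0.3 -1.0 0 0" --pt "100 0 0 -3 0" --pt "100 -0.1 0 -3 0" --pt "100 -0.1 0 -3 0" --pt "100 0 0 -1 0" --pt "100 0 0 0 0"

```text
t: 17.35
tcp_pos: [0.4257, 0.1024, 0.1131]
tool_rot: [0.996, -0.077, 0.037, 0.001]
force: [0.1, 0.3, 0.8]
finger_gap: 0.996
```

```bash
python3 - <<'E'
from h import *
st()
E
```

```text
t 17.4 tcp [0.4257 0.1024 0.1131] yaw -8.9 toolz [ 0.074 -0.008 -0.997] hold [0.4243 0.1025 0.1317] q [-0.02  0.48  2.05 -0.01  0.53  1.72] F [0.1 0.3 0.8] gap 0.996
```

Emit:
jog_arm --pt "100 -0.3 0.5 0 0" --pt "100 -0.2 0 -2 0" --pt "100 -0.2 0 -2 0" --pt "100 -0.1 0 -2 0" --pt "100 0 0 -1.2 0" --pt "100 0 0 0 0"

```text
t: 17.85
tcp_pos: [0.4249, 0.1046, 0.0444]
tool_rot: [0.996, -0.081, 0.045, 0.001]
force: [-0.1, -0.2, 0.4]
finger_gap: 0.999
```

```bash
python3 - <<'E'
from h import *
st()
p=snapshot("side");save(p,"s6",(100,220,130,270),5)
E
```

```text
t 17.9 tcp [0.4249 0.1046 0.0444] yaw -9.3 toolz [ 0.09  -0.01  -0.996] hold [0.4233 0.1048 0.0631] q [-0.01  0.64  2.11 -0.03  0.3   1.75] F [-0.1 -0.2  0.4] gap 0.999
```

View pics/s6.png

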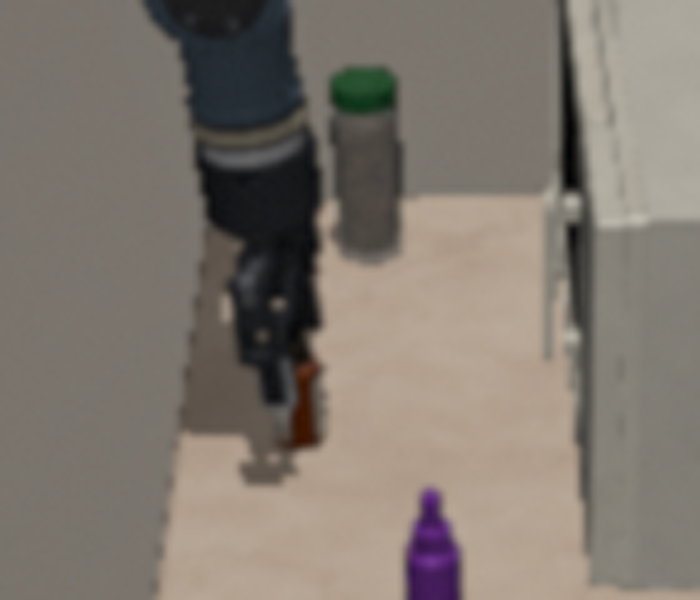

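```bash
python3 - <<'E'
from h import *
p=snapshot("side")
for X in ((.4233,.0625,.057),(.422,.108,.05),(.4385,.108,.05),(.4055,.108,.05),(.422,.108,0)): print(X,((proj(p,X)-[130,100])*5).round())
q=models.pinpoint(p,"dropper_bottle");print([(d["centre"],d["score"]) for d in q])
E
```

```text
(0.4233, 0.0625, 0.057) [287. 402.]
(0.422, 0.108, 0.05) [289. 373.]
(0.4385, 0.108, 0.05) [314. 372.]
(0.4055, 0.108, 0.05) [263. 374.]
(0.422, 0.108, 0) [293. 437.]
[([0.5072, -0.0961, -0.0036], 0.85), ([0.4264, 0.1102, 0.001], 0.45)]
```

Emit:
jog_arm --pt "100 0.1 0.4 -0.4 0" --pt "100 0 0 -0.5 0" --pt "0 0 0 0 0" --pt "0 0 0 0 0" --pt "0 0 0 0 0" --pt "0 0 0 0 0" --pt "0 0 0 0 0" --pt "0 0 0 0 0"

```text
t: 18.67
tcp_pos: [0.43, 0.1094, 0.0407]
tool_rot: [0.995, -0.08, 0.052, 0.001]
force: [0.4, -0.0, -0.3]
finger_gap: 0.36
```

Emit:
jog_arm --pt "0 0 0 0 0" --pt "0 0 0 0 0" --pt "0 0 0 0 0"

```text
t: 18.92
tcp_pos: [0.4299, 0.1093, 0.0407]
tool_rot: [0.995, -0.08, 0.052, 0.001]
force: [-0.4, 0.5, 0.7]
finger_gap: 0.359
```

```bash
python3 - <<'E'
from h import *
st()
E
```

```text
t 18.9 tcp [0.4299 0.1093 0.0407] yaw -9.2 toolz [ 0.103 -0.01  -0.995] hold [0.4279 0.1095 0.0593] q [ 0.    0.65  2.1  -0.03  0.29  1.77] F [-0.4  0.5  0.7] gap 0.359
```

Emit:
jog_arm --pt "0 0 0 1.5 0" --pt "0 0 0 3 0" --pt "0 0 0 3 0" --pt "0 0 0 3 0" --pt "0 0 0 2.5 0" --pt "0 0.3 -1.5 0 0" --pt "0 0.3 -3 0 0" --pt "0 0.3 -3.5 0 0"

```text
t: 19.58
tcp_pos: [0.4352, 0.0318, 0.1756]
tool_rot: [0.996, -0.075, 0.049, 0.0]
force: [1.2, 0.9, -1.4]
finger_gap: 0.362
```

Emit:
jog_arm --pt "0 0.3 -3.7 0 0" --pt "0 0.3 -3.7 0 0" --pt "0 0.3 -3.7 0 0" --pt "0 0.3 -3.7 0 0" --pt "0 0.4 -3.7 0 0" --pt "0 0.4 -3.7 0 0" --pt "0 0.4 -3.7 0 0" --pt "0 0.4 -3.7 0 0"

```text
t: 20.25
tcp_pos: [0.4585, -0.2749, 0.1753]
tool_rot: [0.996, -0.074, 0.048, -0.002]
force: [0.2, -0.2, -1.3]
finger_gap: 0.356
```

```bash
python3 - <<'E'
from h import *
st()
E
```

```text
t 20.2 tcp [ 0.4585 -0.2749  0.1753] yaw -8.5 toolz [ 0.095 -0.004 -0.995] hold [ 0.4567 -0.2748  0.1939] q [-0.79  0.46  1.78  0.09  0.84  0.88] F [ 0.2 -0.2 -1.3] gap 0.356
```

Emit:
jog_arm --pt "0 0.4 -3.7 0 0" --pt "0 0.4 -3.7 0 0" --pt "0 0.4 -3.7 0 0" --pt "0 0.3 -2.5 0 0" --pt "0 0 -1.0 0 0" --pt "0 0 0 0 0" --pt "0 0 0 0 0"

```text
t: 20.83
tcp_pos: [0.47, -0.4352, 0.1716]
tool_rot: [0.996, -0.079, 0.047, -0.002]
force: [-0.6, -0.0, -0.3]
finger_gap: 0.361
```

```bash
python3 - <<'E'
from h import *
st()
E
```

```text
t 20.8 tcp [ 0.47   -0.4352  0.1716] yaw -9.1 toolz [ 0.093 -0.004 -0.996] hold [ 0.4683 -0.4351  0.1902] q [-0.96  0.59  1.5   0.09  0.99  0.73] F [-0.6 -0.  -0.3] gap 0.361
```

Emit:
jog_arm --pt "0 0.3 0.6 -1 0" --pt "0 0 0 -2.5 0" --pt "0 0 0 -2.5 0" --pt "0 0 0 -2.5 0" --pt "0 0 0 -1.2 0" --pt "0 0 0 0 0"

```text
t: 21.33
tcp_pos: [0.4727, -0.4113, 0.0703]
tool_rot: [0.996, -0.075, 0.044, -0.007]
force: [0.4, 1.1, -0.9]
finger_gap: 0.361
```

```bash
python3 - <<'E'
from h import *
st()
p=snapshot("side");save(p,"s7",(200,340,130,290),4)
E
```

```text
t 21.3 tcp [ 0.4727 -0.4113  0.0703] yaw -8.6 toolz [ 0.089  0.007 -0.996] hold [ 0.4711 -0.4114  0.0889] q [-0.93  0.72  1.6   0.11  0.78  0.71] F [ 0.4  1.1 -0.9] gap 0.361
```

View pics/s7.png

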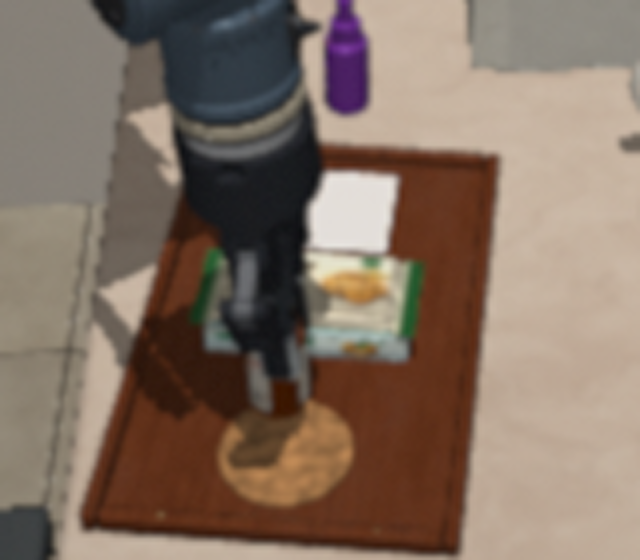

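```bash
python3 - <<'E'
from h import *
p=snapshot("side")
for X in ((.468,-.4114,.03),(.4845,-.4114,.04),(.4515,-.4114,.04),(.468,-.4285,.01)): print(X,((proj(p,X)-[130,200])*4).round())
im=p["image"][293:304:3,188:212].astype(int); print((im[...,0]-im[...,2]).tolist())
E
```

```text
(0.468, -0.4114, 0.03) [280. 399.]
(0.4845, -0.4114, 0.04) [307. 386.]
(0.4515, -0.4114, 0.04) [250. 388.]
(0.468, -0.4285, 0.01) [281. 444.]
[[36, 38, 36, 26, 15, 11, 11, 8, 4, 3, 6, 5, 3, 2, 1, 0, 5, 13, 16, 21, 35, 54, 67, 70], [38, 36, 38, 28, 15, 10, 10, 13, 15, 24, 41, 55, 54, 55, 53, 41, 24, 17, 14, 21, 48, 65, 68, 71], [38, 38, 39, 34, 22, 15, 11, 12, 17, 23, 39, 58, 57, 57, 55, 49, 30, 24, 27, 47, 62, 69, 69, 67], [38, 37, 39, 39, 40, 42, 36, 29, 22, 22, 40, 56, 56, 56, 54, 52, 47, 50, 68, 82, 81, 82, 86, 86]]
```

Emit:
jog_arm --pt "0 0 -1.8 0 0" --pt "0 0 0 0 0" --pt "0 0 0 -0.6 0" --pt "0 0 0 -0.5 0" --pt "0 0 0 -0.2 0" --pt "0 0 0 0 0"

```text
t: 21.93
tcp_pos: [0.4764, -0.4273, 0.064]
tool_rot: [0.996, -0.072, 0.048, -0.004]
force: [0.7, 0.2, 0.3]
finger_gap: 0.362
```

```bash
python3 - <<'E'
from h import *
st()
E
```

```text
t 21.9 tcp [ 0.4764 -0.4273  0.064 ] yaw -8.3 toolz [ 0.095  0.    -0.995] hold [ 0.4746 -0.4273  0.0826] q [-0.94  0.74  1.57  0.11  0.78  0.7 ] F [0.7 0.2 0.3] gap 0.362
```

Emit:
jog_arm --pt "0 -0.4 -0.2 -0.3 0" --pt "0 0 0 -0.5 0" --pt "0 0 0 -0.4 0" --pt "0 0 0 0 0"

```text
t: 22.27
tcp_pos: [0.4718, -0.4284, 0.0511]
tool_rot: [0.996, -0.072, 0.047, -0.004]
force: [-0.6, 0.3, -1.0]
finger_gap: 0.358
```

```bash
python3 - <<'E'
from h import *
st()
E
```

```text
t 22.3 tcp [ 0.4718 -0.4284  0.0511] yaw -8.3 toolz [ 0.095  0.001 -0.995] hold [ 0.47   -0.4284  0.0697] q [-0.95  0.76  1.58  0.11  0.75  0.68] F [-0.6  0.3 -1. ] gap 0.358
```

Close; one small nudge down until contact.

Emit:
jog_arm --pt "0 0.1 -0.1 -0.1 0" --pt "0 0 0 -0.1 0" --pt "0 0 0 0 0"

```text
t: 22.52
tcp_pos: [0.4723, -0.4289, 0.051]
tool_rot: [0.996, -0.072, 0.047, -0.005]
force: [-0.6, 0.7, -0.9]
finger_gap: 0.36
```

Emit:
jog_arm --pt "0 0 0 -0.2 0" --pt "0 0 0 -0.2 0" --pt "0 0 0 0 0"

```text
t: 22.77
tcp_pos: [0.4731, -0.4298, 0.0512]
tool_rot: [0.996, -0.072, 0.048, -0.004]
force: [0.2, 0.3, -0.6]
finger_gap: 0.359
```

Emit:
jog_arm --pt "75 0 0 0 0" --pt "90 0 0 0 0" --pt "90 0 0 0 0" --pt "90 0 0 0 0" --pt "100 0 0 1 0" --pt "100 0 0 2.5 0" --pt "100 0 0 3.5 0" --pt "100 0 0 4 0"

```text
t: 23.43
tcp_pos: [0.4686, -0.4243, 0.1542]
tool_rot: [0.996, -0.073, 0.041, -0.013]
force: [1.2, -0.6, -0.7]
finger_gap: 0.999
```

Emit:
jog_arm --pt "100 0 0 2 0" --pt "100 0 3.0 1.5 0" --pt "100 0 3.8 1.5 0" --pt "100 0 3.8 1 0" --pt "100 0 3.8 0 0" --pt "100 0 3.8 0 0" --pt "100 0 3.8 0 0" --pt "100 0 3.8 0 0"

```text
t: 24.1
tcp_pos: [0.4729, -0.1731, 0.2339]
tool_rot: [0.995, -0.079, 0.054, 0.001]
force: [0.4, 0.5, 0.8]
finger_gap: 0.999
```

```bash
python3 - <<'E'
from h import *
st()
p=snapshot("side");save(p,"s8",(180,340,110,310),3.5)
print([(np.round(d["centre"],4),round(d["score"],2)) for d in models.pinpoint(p,"dropper_bottle")])
E
```

```text
t 24.1 tcp [ 0.4729 -0.1731  0.2339] yaw -9.1 toolz [ 0.108 -0.011 -0.994] hold [ 0.4709 -0.1729  0.2525] q [-0.6   0.32  1.8   0.07  0.92  1.09] F [0.4 0.5 0.8] gap 0.999
[(array([ 0.4695, -0.4259,  0.0117]), 0.92), (array([ 0.5022, -0.2227,  0.007 ]), 0.67), (array([ 0.5083, -0.0972,  0.0027]), 0.53)]
```

View pics/s8.png

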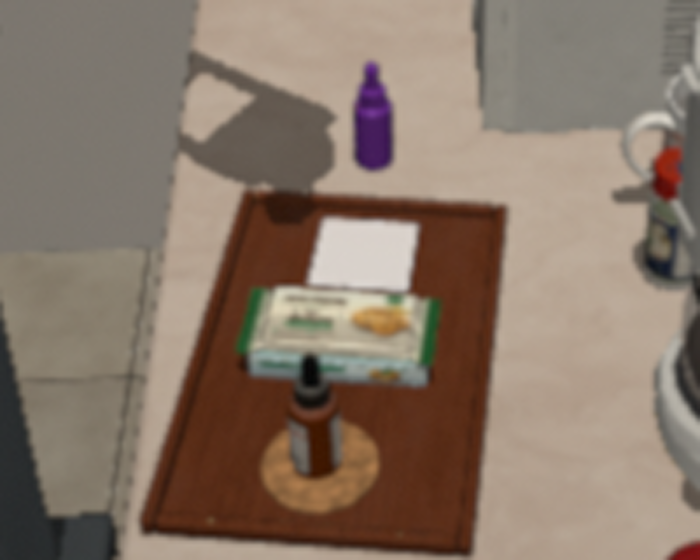

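Bottle stands upright on the cork: base front is at (317,476) in the crop and the ellipse centre is ~(321,465), so it is roughly 5–8 mm off centre, inside tolerance. Now the jar.

Emit:
jog_arm --pt "100 0 3.8 0 0" --pt "100 0 3.8 0 0" --pt "100 0 3.8 0 0" --pt "100 0 3.8 0 0" --pt "100 0 3.8 0 0" --pt "100 0 3.8 0 0" --pt "100 0 3.8 0 0" --pt "100 0 3.8 0 0" --squeeze 60

```text
t: 24.87
tcp_pos: [0.4767, 0.1333, 0.2392]
tool_rot: [0.995, -0.083, 0.06, 0.004]
force: [1.2, 0.0, -0.1]
finger_gap: 0.997
```

Emit:
jog_arm --pt "100 -0.1 3.8 0 0" --pt "100 -0.1 3.8 0 0" --pt "100 -0.1 3.8 0 0" --pt "100 0 3.8 0 0" --pt "100 0 3.4 0 0" --pt "100 0 1.5 0 0" --pt "100 0 0 0 0" --pt "100 0 0 0 0"

```text
t: 25.53
tcp_pos: [0.4775, 0.3502, 0.2435]
tool_rot: [0.995, -0.08, 0.066, 0.002]
force: [-0.5, 0.6, -0.1]
finger_gap: 0.998
```

```bash
python3 - <<'E'
from h import *
st()
p=snapshot("top")
for o in ("dropper_bottle","cork_coaster","flat_box","biscuit"): print(o,[(np.round(d["centre"],4),round(d["score"],2)) for d in models.pinpoint(p,o)][:3])
save(p,"t9",(170,290,275,425),5)
E
```

```text
t 25.5 tcp [0.4775 0.3502 0.2435] yaw -9.2 toolz [ 0.131 -0.014 -0.991] hold [0.4751 0.3505 0.262 ] q [ 0.48  0.43  1.58 -0.09  1.02  2.25] F [-0.5  0.6 -0.1] gap 0.998
dropper_bottle [(array([ 0.467 , -0.4295,  0.0087]), 0.6), (array([ 0.5074, -0.0959,  0.0019]), 0.49)]
cork_coaster [(array([ 0.4685, -0.4272,  0.0039]), 0.71)]
flat_box [(array([ 0.4817, -0.3262,  0.0074]), 0.41)]
biscuit [(array([ 0.4826, -0.3215,  0.0234]), 0.64)]
```

View pics/t9.png

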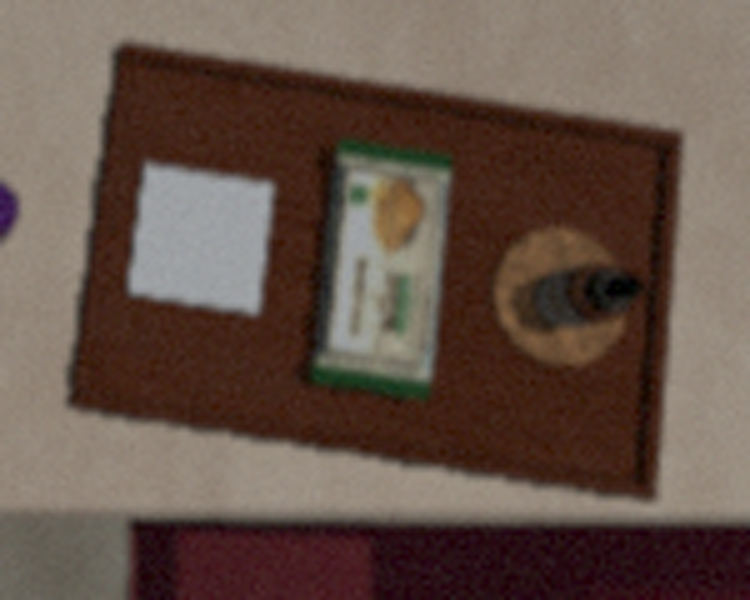

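Emit:
jog_arm --pt "100 -0.9 1.0 0 0" --pt "100 -0.1 0 -2.5 0" --pt "100 -0.1 0 -3 0" --pt "100 0 0 -2 0" --pt "100 0 0 -0.5 0" --pt "100 0 0 0 0"

```text
t: 26.28
tcp_pos: [0.4663, 0.3568, 0.1644]
tool_rot: [0.994, -0.086, 0.068, -0.0]
force: [-0.2, 0.4, -0.5]
finger_gap: 1.002
```

```bash
python3 - <<'E'
from h import *
st()
E
```

```text
t 26.3 tcp [0.4663 0.3568 0.1644] yaw -9.9 toolz [ 0.135 -0.012 -0.991] hold [0.4638 0.357  0.1829] q [ 0.5   0.53  1.67 -0.1   0.83  2.31] F [-0.2  0.4 -0.5] gap 1.002
```

Emit:
jog_arm --pt "100 0.1 0.4 0 0" --pt "100 0 0 -1.8 0" --pt "100 0 0 -2 0" --pt "100 0 0 -2 0" --pt "100 0 0 -1.2 0" --pt "100 0 0 0 0"

```text
t: 26.78
tcp_pos: [0.4735, 0.3657, 0.1015]
tool_rot: [0.993, -0.087, 0.075, -0.006]
force: [-0.4, 0.0, -0.2]
finger_gap: 0.997
```

```bash
python3 - <<'E'
from h import *
st()
p=snapshot("side");save(p,"s10",(50,180,130,270),5)
print(proj(p,(.467,.361,0)),proj(p,(.467,.361,.14)))
E
```

```text
t 26.8 tcp [0.4735 0.3657 0.1015] yaw -10.1 toolz [ 0.151 -0.002 -0.989] hold [0.4707 0.3657 0.12  ] q [ 0.51  0.63  1.7  -0.12  0.68  2.34] F [-0.4  0.  -0.2] gap 0.997
[203.08587795 149.52090499] [201.31304568 115.18668246]
```

View pics/s10.png

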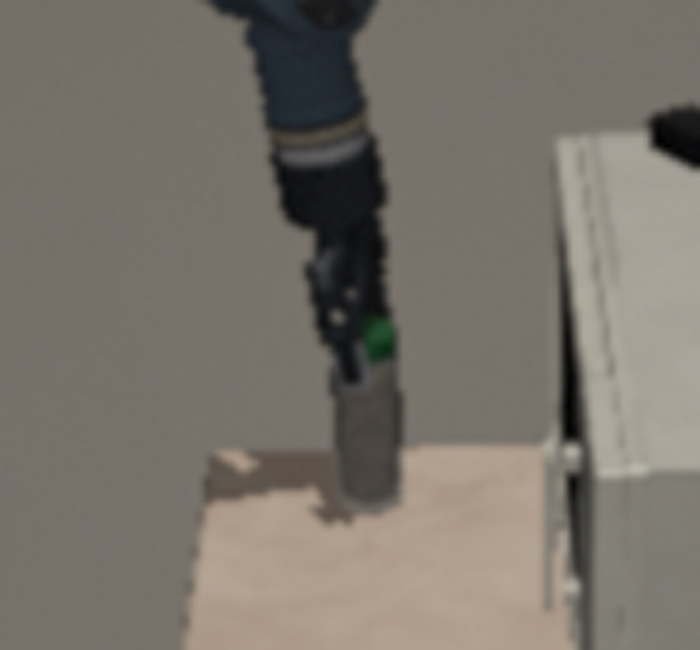

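Emit:
jog_arm --pt "100 0.1 -0.4 -0.4 0" --pt "100 0 0 -0.5 0" --pt "0 0 0 0 0" --pt "0 0 0 0 0" --pt "0 0 0 0 0" --pt "0 0 0 0 0" --pt "0 0 0 0 0" --pt "0 0 0 0 0"

```text
t: 27.5
tcp_pos: [0.4785, 0.3633, 0.0992]
tool_rot: [0.993, -0.087, 0.08, -0.009]
force: [0.4, -0.1, -1.4]
finger_gap: 0.574
```

```bash
python3 - <<'E'
from h import *
st()
E
```

```text
t 27.5 tcp [0.4785 0.3633 0.0992] yaw -10.2 toolz [ 0.161  0.003 -0.987] hold [0.4755 0.3632 0.1176] q [ 0.5   0.64  1.7  -0.12  0.66  2.34] F [ 0.4 -0.1 -1.4] gap 0.574
```

Emit:
jog_arm --pt "0 0 0 1.0 0" --pt "0 0 0 2 0" --pt "0 0 0 2 0" --pt "0 0 0 2.5 0" --pt "0 0 0 2.5 0" --pt "0 0 0 2.5 0" --pt "0 0 0 1.5 0" --pt "0 0 0 0 0"

```text
t: 28.17
tcp_pos: [0.4711, 0.3611, 0.242]
tool_rot: [0.994, -0.088, 0.073, -0.005]
force: [0.7, 0.1, -3.3]
finger_gap: 0.579
```

```bash
python3 - <<'E'
from h import *
st()
p=snapshot("side");save(p,"s11",(20,180,130,270),4)
E
```

```text
t 28.2 tcp [0.4711 0.3611 0.242 ] yaw -10.2 toolz [ 0.145 -0.002 -0.989] hold [0.4684 0.3611 0.2605] q [ 0.5   0.43  1.59 -0.09  1.    2.29] F [ 0.7  0.1 -3.3] gap 0.579
```

View pics/s11.png

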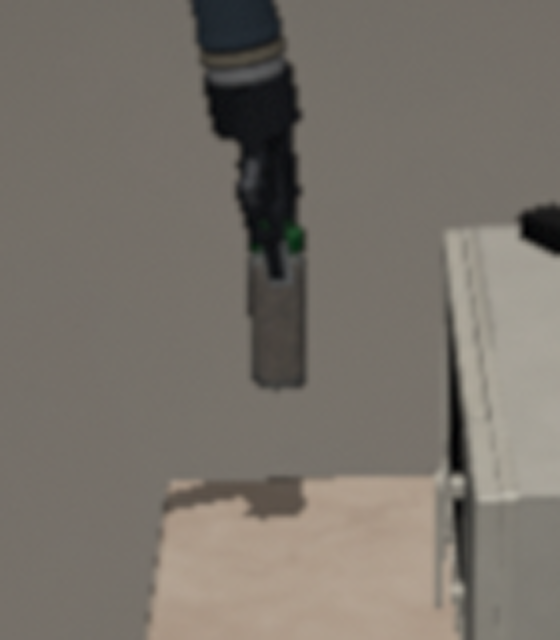

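Jar is held upright, finger at (276,250) in line with its axis (278). Carry it to the white coaster.

Emit:
jog_arm --pt "0 0 -1.5 0.5 0" --pt "0 0.2 -3 0.5 0" --pt "0 0.2 -3.8 0 0" --pt "0 0.2 -3.8 0 0" --pt "0 0.2 -3.8 0 0" --pt "0 0.2 -3.8 0 0" --pt "0 0.2 -3.8 0 0" --pt "0 0.2 -3.8 0 0"

```text
t: 28.88
tcp_pos: [0.4743, 0.0852, 0.24]
tool_rot: [0.995, -0.08, 0.062, -0.005]
force: [1.0, 0.0, -3.9]
finger_gap: 0.573
```

Emit:
jog_arm --pt "0 0.2 -3.8 0.2 0" --pt "0 0.3 -3.8 0.2 0" --pt "0 0.3 -3.8 0 0" --pt "0 0.3 -3.8 0 0" --pt "0 0.3 -3.8 0 0" --pt "0 0.3 -3.8 0 0" --pt "0 0.3 -3.8 0 0" --pt "0 0.2 -1.5 0 0"

```text
t: 29.55
tcp_pos: [0.4852, -0.2106, 0.2322]
tool_rot: [0.995, -0.082, 0.051, -0.008]
force: [0.9, 0.4, -3.2]
finger_gap: 0.573
```

```bash
python3 - <<'E'
from h import *
st()
E
```

```text
t 29.6 tcp [ 0.4852 -0.2106  0.2322] yaw -9.5 toolz [ 0.103  0.008 -0.995] hold [ 0.4833 -0.2108  0.2508] q [-0.66  0.36  1.74  0.08  0.97  1.03] F [ 0.9  0.4 -3.2] gap 0.573
```

Emit:
jog_arm --pt "0 1.2 -0.8 0 0" --pt "0 1.2 0 -1.5 0" --pt "0 0 0 -2.5 0" --pt "0 0 0 -2.5 0" --pt "0 0 0 -2.0 0" --pt "0 0 0 -0.8 0" --pt "0 0 0 0 0"

```text
t: 30.13
tcp_pos: [0.5054, -0.2249, 0.1264]
tool_rot: [0.995, -0.088, 0.046, -0.01]
force: [0.5, -0.1, -3.5]
finger_gap: 0.575
```

```bash
python3 - <<'E'
from h import *
st()
p=snapshot("side");save(p,"s12",(130,300,120,300),3.5)
print([(np.round(d["centre"],4),round(d["score"],2)) for d in models.pinpoint(p,"green_jar")])
print([((proj(p,X)-[120,130])*3.5).round() for X in ((.499,-.2215,.01),(.499,-.2215,.15))])
E
```

```text
t 30.1 tcp [ 0.5054 -0.2249  0.1264] yaw -10.2 toolz [ 0.092  0.012 -0.996] hold [ 0.5037 -0.2251  0.145 ] q [-0.66  0.56  1.77  0.1   0.75  1.02] F [ 0.5 -0.1 -3.5] gap 0.575
[(array([ 0.4883, -0.2247,  0.0261]), 0.97)]
[array([325., 424.]), array([318., 279.])]
```

View pics/s12.png

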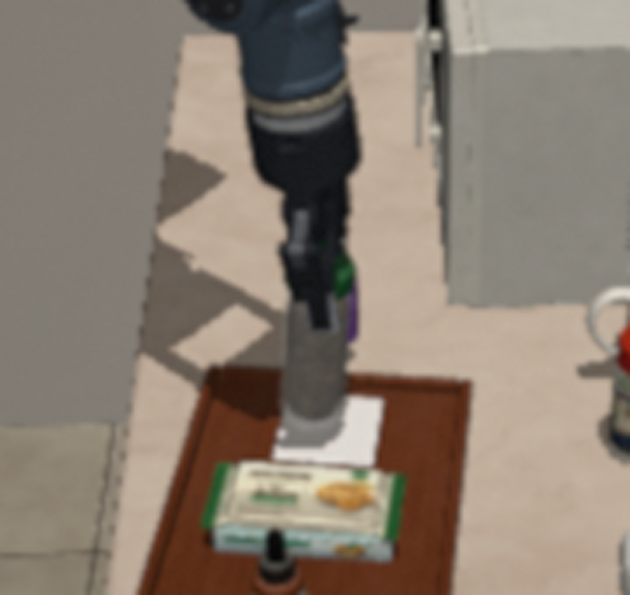

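Jar base is at about (.488,-.225,.026) by the network, matching the kinematics. It needs +1.1 cm in x, +0.2 in y and about -1.6 down.

Emit:
jog_arm --pt "0 1.1 0.2 0 0" --pt "0 0 0 0 0" --pt "0 0 0 -0.6 0" --pt "0 0 0 -0.4 0" --pt "0 0 0 -0.2 0" --pt "0 0 0 0 0"

```text
t: 30.73
tcp_pos: [0.5226, -0.2251, 0.121]
tool_rot: [0.995, -0.087, 0.053, -0.006]
force: [0.0, 1.2, -4.3]
finger_gap: 0.575
```

```bash
python3 - <<'E'
from h import *
st()
p=snapshot("side")
print([(np.round(d["centre"],4),round(d["score"],2)) for d in models.pinpoint(p,"green_jar")])
E
```

```text
t 30.7 tcp [ 0.5226 -0.2251  0.121 ] yaw -10.1 toolz [ 0.106  0.002 -0.994] hold [ 0.5206 -0.2251  0.1396] q [-0.64  0.58  1.75  0.1   0.74  1.04] F [ 0.   1.2 -4.3] gap 0.575
[(array([ 0.5042, -0.2244,  0.0233]), 0.59)]
```

Emit:
jog_arm --pt "0 -0.8 0.2 0 0" --pt "0 0 0 -0.5 0" --pt "0 0 0 -0.4 0" --pt "0 0 0 -0.2 0" --pt "0 0 0 0 0"

```text
t: 31.25
tcp_pos: [0.5131, -0.223, 0.1096]
tool_rot: [0.995, -0.088, 0.053, -0.006]
force: [-0.8, -0.1, -1.6]
finger_gap: 0.569
```

```bash
python3 - <<'E'
from h import *
st()
p=snapshot("side")
print([(np.round(d["centre"],4),round(d["score"],2)) for d in models.pinpoint(p,"green_jar")])
E
```

```text
t 31.2 tcp [ 0.5131 -0.223   0.1096] yaw -10.1 toolz [ 0.106  0.002 -0.994] hold [ 0.5111 -0.223   0.1282] q [-0.65  0.59  1.78  0.1   0.7   1.03] F [-0.8 -0.1 -1.6] gap 0.569
[(array([ 0.4973, -0.2253,  0.0093]), 0.76)]
```

Contact (load halved) and the jar is on target. Release and clear away.

Emit:
jog_arm --pt "75 0 0 0 0" --pt "90 0 0 0 0" --pt "90 0 0 0 0" --pt "90 0 0 0 0" --pt "100 0 0 1 0" --pt "100 0 0 2.5 0" --pt "100 0 0 3.5 0" --pt "100 0 0 4 0"

```text
t: 32.02
tcp_pos: [0.5108, -0.2214, 0.2194]
tool_rot: [0.995, -0.088, 0.048, -0.009]
force: [0.7, -0.7, 0.3]
finger_gap: 0.998
```

Emit:
jog_arm --pt "100 0 2 1.5 0" --pt "100 0 3.8 0 0" --pt "100 0 3.8 0 0" --pt "100 0 3.8 0 0" --pt "100 0 3.8 0 0" --pt "100 0 3.8 0 0" --pt "100 0 3.8 0 0" --pt "100 0 3.0 0 0"

```text
t: 32.68
tcp_pos: [0.519, 0.0546, 0.2576]
tool_rot: [0.993, -0.095, 0.068, 0.001]
force: [0.1, 0.3, -0.0]
finger_gap: 1.0
```

Emit:
jog_arm --pt "100 0 3 0 0" --pt "100 0 3 0 0" --pt "100 0 1 0 0" --pt "100 0 0 0 0" --pt "100 0 0 0 0" --pt "100 0 0 0 0"

```text
t: 33.18
tcp_pos: [0.5175, 0.1351, 0.2642]
tool_rot: [0.993, -0.09, 0.073, -0.001]
force: [-0.7, -0.3, 1.0]
finger_gap: 0.999
```

```bash
python3 - <<'E'
from h import *
st()
P={n:snapshot(n) for n in("top","side")}
for n,p in P.items():
    for o in "white_coaster green_jar cork_coaster dropper_bottle biscuit flat_box striped_mug red_spice".split():
        print(n,o,[(np.round(d["centre"],4).tolist(),round(d["score"],2)) for d in models.pinpoint(p,o)][:2])
print('bis',blob(P["top"],.037,(.483,-.325),.085,lambda i:(G(i)>60)))
a=cv2.resize(P["top"]["image"][160:300,270:430],None,fx=2.5,fy=2.5,interpolation=2);b=cv2.resize(P["side"]["image"][180:320,130:290],None,fx=2.5,fy=2.5,interpolation=2)
cv2.imwrite("pics/end.png",np.hstack([a,b])[:,:,::-1])
E
```

```text
t 33.2 tcp [0.5175 0.1351 0.2642] yaw -10.4 toolz [ 0.144 -0.012 -0.989] hold [0.5148 0.1353 0.2827] q [ 0.06  0.31  1.72 -0.02  0.97  1.82] F [-0.7 -0.3  1. ] gap 0.999
top white_coaster [([0.5006, -0.2265, 0.0097], 0.86)]
top green_jar [([0.4991, -0.2216, 0.0079], 0.73)]
top cork_coaster [([0.4704, -0.4288, 0.0074], 0.72)]
top dropper_bottle [([0.4701, -0.4303, 0.0112], 0.46), ([0.507, -0.0988, 0.0018], 0.45)]
top biscuit [([0.4805, -0.3194, 0.0255], 0.89)]
top flat_box [([0.4819, -0.3306, 0.0073], 0.55)]
top striped_mug [([0.7623, -0.1602, 0.0004], 0.58)]
top red_spice [([0.7369, -0.2494, 0.0035], 0.63)]
side white_coaster [([0.4804, -0.3236, 0.023], 0.63), ([0.5007, -0.2232, 0.0044], 0.59)]
side green_jar [([0.4975, -0.2247, 0.0074], 0.71)]
side cork_coaster [([0.4683, -0.4319, 0.0026], 0.76)]
side dropper_bottle [([0.4686, -0.4297, 0.0091], 0.71)]
side biscuit [([0.4836, -0.3251, 0.0234], 0.88), ([0.4815, -0.3283, 0.0022], 0.5)]
side flat_box [([0.4862, -0.3281, 0.0023], 0.77), ([0.4805, -0.323, 0.0234], 0.21)]
side striped_mug [([0.4975, -0.2212, 0.0074], 0.61)]
side red_spice [([0.7412, -0.2494, 0.0003], 0.6)]
bis {'c': (0.4808, -0.3195), 'wh': (68, 136), 'long_from_x': 171.6}
```

View pics/end.png

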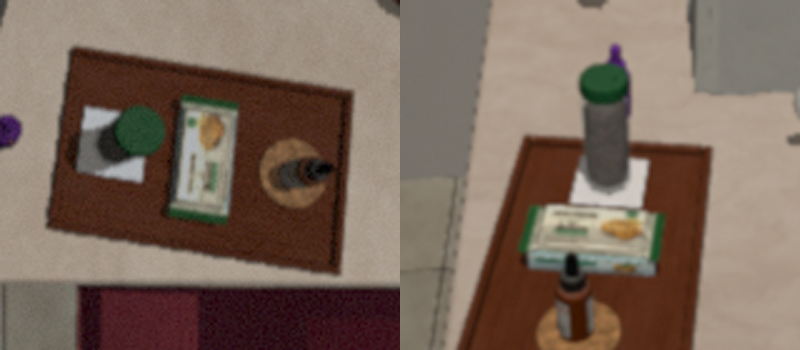

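Everything shows in place and upright: jar on the white coaster, packet on the box, bottle on the cork. I back away from the microwave and hand in.

Emit:
jog_arm --pt "100 -2 0 0 0" --pt "100 -2 0 0.5 0" --pt "100 -1 0 0 0" --pt "100 0 0 0 0" --pt "100 0 0 0 0" --pt "100 0 0 0 0"

```text
t: 34.58
tcp_pos: [0.4676, 0.1356, 0.2688]
tool_rot: [0.993, -0.09, 0.074, -0.001]
force: [0.1, 0.1, -0.1]
finger_gap: 1.001
```

```bash
python3 - <<'E'
from h import *
st(); print(workorder.sign_off())
E
```

```text
t 34.6 tcp [0.4676 0.1356 0.2688] yaw -10.4 toolz [ 0.147 -0.011 -0.989] hold [0.4649 0.1358 0.2873] q [ 0.07  0.24  1.82 -0.03  0.94  1.83] F [ 0.1  0.1 -0.1] gap 1.001
the job is handed in; nothing more can be done
None
```

The sick-day tray is set and the job is handed in at t = 34.6 s of the 134 s allowed. My last checks put everything within the limits; the hand-in itself gives no verdict.

| Item | Last measured position | Limit |
|---|---|---|
| Box in the middle of the tray | about 2 mm and 0.5° off | 15 mm, 10° |
| Biscuit packet on the box | about 4 mm and 0.5° off | 15 mm, 10° |
| Dropper bottle on the cork coaster | about 2 mm off by the networks, 5–8 mm by eye | 15 mm |
| Green jar on the white coaster | about 3–5 mm off | 15 mm |

- **Settled:** the final picture shows everything upright or flat, and the gripper was empty and clear of everything.
- **Bystanders:** by the networks the striped mug and the spice jar are where they started, to within 4–6 mm, which is about the network error. The purple look-alike was left alone.
- **Disagreements:** the side and top cameras differed by up to about 5 mm, and by eye the bottle sat further off centre than the networks said. The last top network reading put the box 6–8 mm further to the right (-y) than my measurement, still within the limit. In the last side picture the network once took the jar for the mug.
- **Arm drift:** the tool's tilt crept up to about 9° as it moved, so I corrected for it when placing the jar.

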